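# Mount the long ceramic diffuser tube between the centres of the cleaning stand

## Task

Take the longest of the three white ceramic tubes from the rack, lay it on the rests of the cleaning stand and let go, then slide the tailstock up so that both cones carry the tube, centred and clear of the rests, with the sprung tail cone pushed in about half its travel and not to its stop. The tube is brittle: grip it with less than 40 N and set it down and clamp it gently. Leave the other two tubes in the rack and disturb nothing else around.

Things in the scene. Friction and masses are not known exactly. Their poses are not given: they have to be found in the camera images.
- long_tube: The longest of three straight white ceramic diffuser tubes, 160 mm long, 24 mm outside diameter, 60 to 130 g, brittle, both ends alike: open mouths 19 mm across and 14 mm deep. Origin at its middle on its axis, y along its length. It starts level in one of the rack's slots and can be gripped across its middle from above.
- middle_tube: A like tube, 128 mm long, 24 mm diameter, in another slot of the rack. Origin at its middle, y along its length. To be left there.
- short_tube: A like tube, 98 mm long, 24 mm diameter, in the remaining slot of the rack. Origin at its middle, y along its length. To be left there.
- rack: Fixed dark wooden draining rack, base 186 x 110 x 10 mm, with three V-slots along its y at x = -60, 0 and +60 mm; a tube in a slot has its axis 46 mm above the table and its middle over y = 0 within a few mm. A slot is two V-plates 10 mm thick at y = -36 and +36 mm with free space between. Origin under the centre.
- stand: Fixed grey cleaning stand. Bed 85 mm (x) by 345 mm (y, -132 to +212 mm), rails to 22 mm high. Headstock at the -y end, 56 mm wide, 100 mm high, its fixed cone pointing to +y; sliding tailstock at the +y end, its sprung cone pointing to -y. Two black V-rests, 12 mm thick, at y = -34 and +58 mm hold a tube loosely with its axis 71 mm above the table. Origin under the middle of the tube's place.
- seat (a point): The middle of the long tube's place when mounted, on the line of the cones, 75 mm above the table, 4 mm above a tube lying on the rests; axes as the stand's (y from headstock to tailstock). With the tailstock back, lay the tube clear of both cones: its middle over 8 mm from here towards the tailstock, which then pushes it along the rests to here, where the cones lift it.
- head_tip (a point): The tip of the headstock's fixed cone, at y = -71.7 mm from the seat. Both cones: base 28 mm across, blunt tip 6 mm across, 14 mm long; a tube mouth centred on a cone comes to rest 8.3 mm past the tip.
- tail_grip (a point): Middle of the black upright grip on top of the tailstock, 20 mm wide (stand's x) by 24 mm (stand's y), from 100 to 142 mm above the table; this point is 125 mm above the table. It moves with the tailstock.
- tailstock (a joint): Slide of the tailstock towards the headstock (stand's -y), 0 m fully back to 0.078 m. At 0 the gap between the cone tips is 203 mm, and shrinks by the joint's value. It takes about 10 N to slide and stays where it is left. With the long tube seated on both cones the tail cone just touches at 0.060 m; beyond that the sprung cone sinks.
- nose_tip (a point): The tip of the tailstock's sprung cone, 75 mm above the table, 50 mm towards the headstock from the grip when not pressed in.
- nose (a joint): How far the sprung tail cone is pushed back into the tailstock, 0 to 0.012 m (its whole travel): about 1 N to start and 6 N at full travel. It springs out when free.
- jar: Glass jar with a steel screw top, 68 mm diameter, 100 mm tall, standing beside the headstock end. Origin under its centre. Bystander.
- breeding_cone: Terracotta breeding cone, 90 mm wide at the foot, 133 mm tall, standing beyond the stand. Origin under its centre. Bystander.
- magnet: White algae magnet, 50 x 70 mm, 38 mm tall, on the robot's side between stand and rack. Origin under its centre. Bystander.
- scoop: Small yellow plastic scoop, 45 x 50 mm bowl 22 mm tall with a 75 mm handle towards its -x. Origin under the bowl. Bystander.
- feeding_cone (a point): The lower tip of a clear feeding cone, tip down, 64 mm wide at its top, from 85 to 160 mm above the table, held by a black spring clip (to 30 mm wide) on the edge of a raised teak shelf. Fixed, in the way beyond the stand. The shelf's front edge is at x = 0.815 m, its top 110 mm above the table.
There are look-alikes about, which are no part of the job. Leave any brown or red look-alike of the long_tube alone.

How it is judged:
On the way:
1. the long tube lies on the stand's two V-rests between the cones, let go, with the sprung tail cone not yet pressed (x of long_tube in the frame of seat between -0.005 and 0.005 m and y of long_tube in the frame of seat between 0.004 and 0.056 m and z of long_tube in the frame of seat between -0.008 and 0.004 m and angle between the y axis of long_tube and the y axis of seat, either way round below 0.06 rad and contact force between the fingers and long_tube below 0.2 N and value of joint nose below 0.0015 m), for 0.2 s.
At the end, for the whole second after the job is handed in: The long tube is carried between the two cones: its middle within 1.5 mm of the cones' line sideways and in height, within 3 mm of the seat along it, its axis within 0.015 rad of the line; the sprung tail cone is pushed in by 2 to 10.5 mm of its 12 mm; the tube is at rest (x of long_tube in the frame of seat between -0.0015 and 0.0015 m and z of long_tube in the frame of seat between -0.0015 and 0.0015 m and y of long_tube in the frame of seat between -0.003 and 0.003 m and angle between the y axis of long_tube and the y axis of seat, either way round below 0.015 rad and value of joint nose between 0.002 and 0.0105 m and linear speed of long_tube below 0.01 m/s); the robot touches nothing.
It fails at once if the long tube is gripped or pressed by the fingers with more than 90 N in all (both fingers together, some 45 N each) (contact force between the fingers and long_tube above 90 N).
It fails at once if the long tube and the stand press on each other with more than 25 N (contact force between stand and long_tube above 25 N).
It fails at once if the jar, breeding cone, magnet or scoop is moved by more than 25 mm (distance of any of jar, breeding_cone, magnet, scoop from where it was at the start of the episode above 0.025 m).
It fails at once if the middle or short tube is moved by more than 15 mm (distance of any of middle_tube, short_tube from where it was at the start of the episode above 0.015 m).
It also fails if it takes over 64 s, if anything falls off the work surface, if the arm or the gripper's body presses on something with over 40 N, if the wrist force passes 120 N, or if a joint passes its speed limit or range.

## Robot

A 6-joint arm with a two-finger parallel gripper is mounted at the origin on the work surface. World frame = base frame: x ahead of the robot, y to its left, z up, the work surface at z = 0. Lengths are in m, angles in rad, forces in N, time in s.
With the tool pointing down it reaches from about 0.225 to 0.875 m from the base axis. Payload 3.4 kg.
Tool frame: the origin (TCP) lies at the very end of the fingers, on their centre line; the grasp point (between the pads) lies manip.grip_point_offset behind it (manip.grip_point_offset is the distance from the TCP to the grasp point, in m); z points along the fingers, y is the line along which they close (so a half turn about z gives the same grasp; the last joint's range is limited). The gripper opens to 85 mm and grips with 20 to 120 N. Pads are 22 mm wide; open, the fingers measure 114 mm over their backs; the gripper's body (76 mm by 85 mm) begins 54 mm behind the grasp point. The pads swing forward as they close: fully open they stand 13 mm farther back than shut.
Start: joints at [-0.121, 0.276, 1.505, -0, 1.361, -0.121], TCP at [0.575, -0, 0.231] pointing down, gripper open.
Joint ranges: [-2.89, 2.89], [-0.75, 2.08], [0.22, 2.7], [-1.18, 4.32], [0.11, 2.71], [-2.7, 2.7]. Speed limits (rad/s): [2.57, 2.57, 3.14, 3.14, 3.14, 3.14].

## Interface

Orientations are given as a unit quaternion [w, x, y, z].
In Python, from rig import manip gives the robot as it stands.
- The arm moves only by the shell command python3 -m pendant 'ROWS' [FORCE]. ROWS is JSON, a list of rows, each an object of numbers: "jaw": the opening, from -1 (shut) to 1 (fully open); "tx", "ty", "tz": the shift along the world's x, y, z in cm; "ax", "ay", "az": the turn, a rotation vector about the world's x, y, z in degrees. In form: [{"jaw": .., "tx": .., "ty": .., "tz": .., "ax": .., "ay": .., "az": ..}, ...]. A call has 1 to 10 rows; each row is the pose to reach, as a shift and turn from the pose commanded when the call began; what a row does not reach only later rows make up. A row lasts 1/8 s, in which the tool goes at most 62.5 mm and 10.7 degrees, less where a joint would pass 70% of its speed; a pose out of reach is approached as far as the arm can. A call with a gripper value outside its range is refused whole. The fingers move at their own pace and stop on an object; FORCE is the grip in N (left out, the last holds). Time passes only in rows, so rows that repeat a pose let the fingers close. It gives the time, the measured TCP pose, the force, the opening and the grip force at its end, in the units of the state.
- manip.get_state(): the state, without advancing time (a new reading comes with each control period).
- manip.get_image(name): name is "scene" or "side" or "wrist"; returns a dict with "pixels" (480x640x3 uint8, blue, green, red), "depth" (480x640 float32, m along the optical axis (not along the pixel's ray), 0 where there is no reading), "fx", "fy", "cx", "cy" (pixels), "pose" (4x4, takes a point from camera to world coordinates). Camera axes: x right, y down, z forward; pixel columns grow to the right and rows downward; lengths in m; the calibration is good to about 2 mm. A picture is of the moment at which its call begins.
- manip.sign_off(): hands the job in; it is judged then, once.
The state is a dict: "clock": time; "qpos": joint angles; "qd": joint speeds; "effort": joint torques, N m; "position": TCP position; "ee_rot": TCP orientation; "contact_force": force on the tool from outside, world axes, zero at the start; "moment": the same for the moment, N m; "width": finger opening in m; "gripper_force": force on a finger pad.
Only numpy, scipy, OpenCV 4.12 (cv2) and the standard library are available. Lean on these libraries where they do the work, as an engineer would, in place of code of your own. Each camera call takes 0.05 s, during which the arm holds its last target. There are 200 camera calls.

## Working session

There is one attempt and no reset: what is moved stays moved. The work goes in short steps, Python scripts to look and compute and a shell command to move; the robot and the scene stay as the last step left them, time stands still between calls to the robot, and variables do not carry over. Pictures are saved under pics/ and viewed, at most 10 in all, crops included, and the job is handed in when it is done.

```bash
mkdir -p pics; cat > h.py <<'E'
import numpy as np, cv2
from rig import manip
def snap(n):
    im=manip.get_image(n); np.savez('pics/%s.npz'%n,**im); return im
def world(im,u,v):
    d=float(im['depth'][int(v),int(u)])
    p=np.array([(u-im['cx'])/im['fx']*d,(v-im['cy'])/im['fy']*d,d,1]); return (im['pose']@p)[:3]
def cloud(im):
    v,u=np.mgrid[0:480,0:640]; d=im['depth']
    P=np.stack([(u-im['cx'])/im['fx']*d,(v-im['cy'])/im['fy']*d,d],-1)
    return P@im['pose'][:3,:3].T+im['pose'][:3,3]
E
python3 - <<'E'
from h import *
print(manip.get_state(), manip.grip_point_offset)
for n in ("scene","side"):
    im=snap(n); cv2.imwrite('pics/%s0.png'%n,im['pixels']); print(n,im['pose'].round(3).tolist(),im['fx'])
E
```

```text
{'clock': 0.0, 'qpos': array([-1.20991207e-01,  2.76574170e-01,  1.50612403e+00,  2.26893923e-05,
        1.36072937e+00, -1.21007590e-01]), 'qd': array([ 0.00034188, -0.00106347,  0.00242095, -0.00049577, -0.00035671,
        0.00239998]), 'effort': array([ 6.20495921e-04, -4.16768074e+01, -2.45808578e+01, -1.52056768e-04,
        1.11346930e-02,  1.69860516e-05]), 'position': array([5.74464327e-01, 7.29448026e-05, 2.30455235e-01]), 'ee_rot': array([-7.29141778e-04,  7.07102371e-01,  7.07110596e-01, -5.56957059e-04]), 'contact_force': array([-0.22864017,  0.27054979,  0.32910158]), 'moment': array([-0.01085772,  0.03348422,  0.02193005]), 'gripper_force': 0.0, 'width': 0.08555316956307944} 0.0187
scene [[0.836, 0.37, -0.404, 1.131], [0.548, -0.581, 0.602, -0.835], [-0.012, -0.725, -0.689, 1.08], [0.0, 0.0, 0.0, 1.0]] 493.3655984350933
side [[-0.996, -0.068, 0.063, 0.456], [-0.09, 0.576, -0.813, 1.141], [0.019, -0.815, -0.579, 0.877], [0.0, 0.0, 0.0, 1.0]] 566.4859866118783
```

View pics/scene0.png

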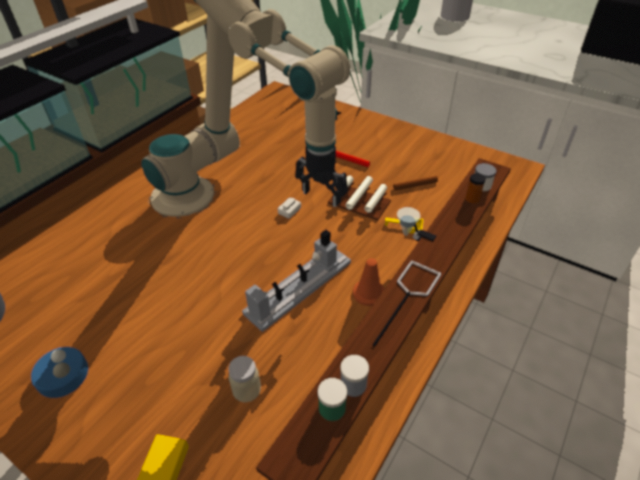

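View pics/side0.png

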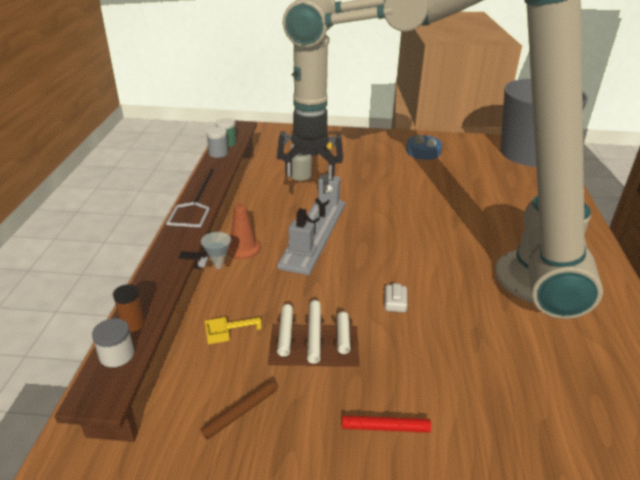

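The side view shows the rack at about (315,345), with the longest tube in the centre slot at (315,331). The tailstock with its black grip is at about (302,235) and the headstock at about (330,190). Next I measure these from depth.

```bash
python3 - <<'E'
from h import *
im=dict(np.load('pics/side.npz')); C=cloud(im); px=im['pixels'].astype(int)
sub=np.zeros((480,640),bool); sub[290:370,265:365]=1
m=sub&(px.min(-1)>135)&(C[...,2]>0.02)
n,l,s,c=cv2.connectedComponentsWithStats(m.astype('uint8'))
for i in range(1,n):
    if s[i,4]<80: continue
    P=C[l==i]; ctr=P.mean(0); mm,(w,h),a=cv2.minAreaRect((P[:,:2]*1000).astype('float32'))
    d=np.linalg.svd(P[:,:2]-ctr[:2],full_matrices=False)[2][0]; t=(P[:,:2]-ctr[:2])@d
    mid=ctr[:2]+d*(np.percentile(t,1)+np.percentile(t,99))/2
    zt=np.percentile(P[:,2],97)
    print('tube',s[i],'mid',mid.round(4),'top z',zt.round(4),'len',np.ptp(np.percentile(t,[1,99])).round(4),'ang',np.degrees(np.arctan2(d[1],d[0])).round(2),'rect',mm,w,h,a)
    # ridge points
    R=P[P[:,2]>0.053]; print('  ridge ctr',R.mean(0).round(4), np.ptp(R@np.r_[d,0]).round(4))
# stand
for nm in('side','scene'):
    im=dict(np.load('pics/%s.npz'%nm)); C=cloud(im); px=im['pixels'].astype(int)
    reg=(C[...,0]>.3)&(C[...,0]<.72)&(C[...,1]<0.05)&(C[...,1]>-.5)&(im['depth']>0)
    sat=px.max(-1)-px.min(-1)
    g=reg&(sat<35)&(C[...,2]>0.008)&(C[...,2]<0.147)
    sub=np.zeros((480,640),bool)
    if nm=='side': sub[170:280,275:350]=1
    else: sub[225:335,235:360]=1
    g&=sub; P=C[g]
    for a,b in((.012,.028),(.092,.104),(.106,.138),(.138,.146)):
        Q=P[(P[:,2]>a)&(P[:,2]<b)]
        if len(Q)<5: continue
        r=cv2.minAreaRect((Q[:,:2]*1000).astype('float32'))
        print(nm,a,len(Q),Q.mean(0).round(4),'rect',np.round(r[0],1),np.round(r[1],1),round(r[2],2))
    # top faces of headstock
    Q=P[(P[:,2]>.094)&(P[:,2]<.104)]
    k=Q[:,1]>np.median(P[:,1]); 
    for K in(k,~k):
        if K.sum()>5: r=cv2.minAreaRect((Q[K][:,:2]*1000).astype('float32'));print('  100mm',K.sum(),Q[K].mean(0).round(4),np.round(r[0],1),np.round(r[1],1),round(r[2],2))
for nm in('side','scene'):
    im=cv2.imread('pics/%s0.png'%nm); x,y,w,h=(265,165,95,115) if nm=='side' else (235,220,125,115)
    cv2.imwrite('pics/c_%s.png'%nm,cv2.resize(im[y:y+h,x:x+w],None,fx=5,fy=5,interpolation=cv2.INTER_CUBIC))
E
```

```text
tube [308 301  12  62 601] mid [0.5311 0.2963] top z 0.0601 len 0.1585 ang 94.52 rect (532.7564086914062, 294.15289306640625) 21.522436141967773 165.52377319335938 5.304737091064453
  ridge ctr [0.531  0.3005 0.0566] 0.1656
tube [278 305  14  51 488] mid [0.5912 0.3004] top z 0.0605 len 0.1253 ang 98.11 rect (536.0332641601562, 688.0360107421875) 27.2452449798584 920.442626953125 8.300740242004395
  ridge ctr [0.5895 0.3111 0.0653] 0.9204
tube [339 312  11  42 388] mid [0.4622 0.6942] top z 0.0607 len 0.8947 ang 91.28 rect (458.3207092285156, 693.0321655273438) 23.164949417114258 896.5858764648438 1.7622528076171875
  ridge ctr [0.4713 0.3107 0.0702] 0.8966
side 0.012 1391 [ 0.5722 -0.1121  0.0181] rect [ 579.1 -192.9] [164.2 484.7] 3.28
side 0.092 340 [ 0.575  -0.1025  0.0983] rect [ 570.5 -132.5] [296.6  57.3] 78.46
side 0.106 107 [ 0.5941 -0.0033  0.1218] rect [595.8  -9.8] [29.1 21.7] 77.32
side 0.138 38 [ 0.5952 -0.0068  0.1409] rect [595.7  -7.2] [22.4 17.5] 81.42
  100mm 183 [ 0.5948 -0.0039  0.0991] [595.9  -8.8] [42.7 57.4] 79.73
  100mm 125 [ 0.5458 -0.2509  0.0985] [ 545.9 -256.2] [44.6 56.2] 78.79
scene 0.012 1828 [ 0.5817 -0.139   0.018 ] rect [ 575.6 -121.6] [341.9  84.4] 78.23
scene 0.092 372 [ 0.5686 -0.1771  0.0984] rect [ 571.9 -138.5] [285.8  55.6] 78.75
scene 0.106 76 [ 0.5993 -0.0235  0.1222] rect [ 587.  -130.8] [252.8  21.8] 85.48
scene 0.138 27 [ 0.5983 -0.0178  0.1412] rect [598.9 -17.5] [20.6 17.1] 83.55
  100mm 125 [ 0.6026 -0.022   0.0987] [597.8 -17.5] [37.3 54.2] 83.47
  100mm 218 [ 0.5486 -0.2624  0.0989] [ 547.4 -261. ] [34.7 56. ] 77.06
```

View pics/c_scene.png

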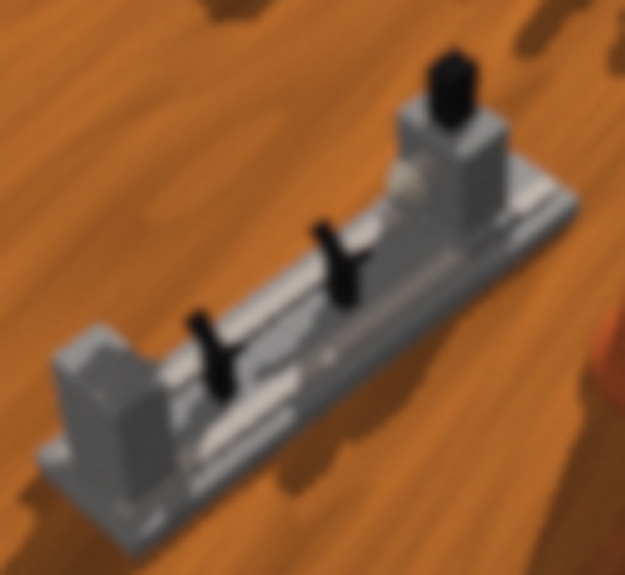

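The crop shows the stand running from lower left to upper right: headstock at crop (110,430), rests at about (215,360) and (340,270), and the tailstock at (455,160), which isn't fully back. I'll move up and over the stand for a wrist view.

```bash
python3 -m pendant '[{"jaw":1,"ty":-4,"tz":5},{"jaw":1,"ty":-8,"tz":10},{"jaw":1,"ty":-12,"tz":14},{"jaw":1,"ty":-12,"tz":14},{"jaw":1,"ty":-12,"tz":14}]' 35
python3 - <<'E'
from h import *
im=snap('wrist'); cv2.imwrite('pics/w1.png',im['pixels']); print(im['pose'].round(3).tolist(),im['fx'])
E
```

```text
[[1.0, 0.001, -0.002, 0.574], [0.0, -0.946, -0.324, 0.084], [-0.002, 0.324, -0.946, 0.373], [0.0, 0.0, 0.0, 1.0]] 332.23941932552367invalid input at $[0]: expected keys jaw, tx, ty, tz, ax, ay, az
```

View pics/w1.png

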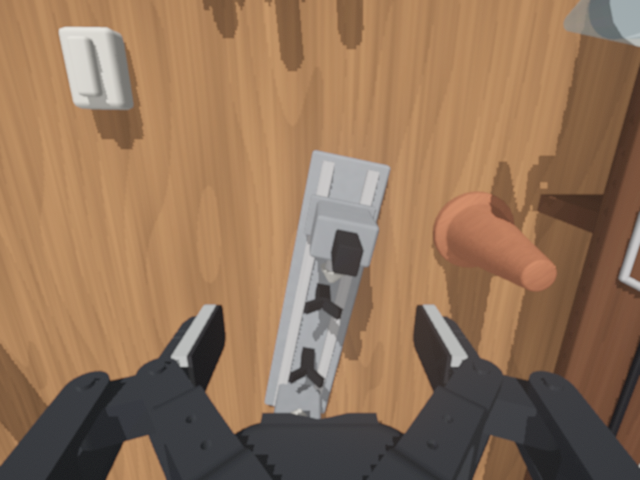

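```bash
python3 -m pendant '[{"jaw":1,"tx":0,"ty":-3,"tz":3,"ax":0,"ay":0,"az":0},{"jaw":1,"tx":0,"ty":-8,"tz":8,"ax":0,"ay":0,"az":0},{"jaw":1,"tx":0,"ty":-12,"tz":10,"ax":0,"ay":0,"az":0},{"jaw":1,"tx":0,"ty":-12,"tz":10,"ax":0,"ay":0,"az":0},{"jaw":1,"tx":0,"ty":-12,"tz":10,"ax":0,"ay":0,"az":0}]' 35
python3 - <<'E'
from h import *
im=snap('wrist'); C=cloud(im); px=im['pixels'].astype(int); cv2.imwrite('pics/w2.png',im['pixels'])
sat=px.max(-1)-px.min(-1); sub=np.zeros((480,640),bool); sub[:400,:]=1
reg=sub&(C[...,0]>.45)&(C[...,0]<.66)&(C[...,1]<.08)&(C[...,1]>-.34)&(im['depth']>0)&(sat<40)
def rect(m,nm):
    P=C[m]
    if len(P)<10: print(nm,len(P));return
    n,l,s,c=cv2.connectedComponentsWithStats(m.astype('uint8'))
    for i in range(1,n):
        if s[i,4]<40: continue
        P=C[l==i]; r=cv2.minAreaRect((P[:,:2]*1000).astype('float32')); print(nm,s[i],P.mean(0).round(4),np.round(r[0],1),np.round(r[1],1),round(r[2],2))
z=C[...,2]
rect(reg&(z>.006)&(z<.026),'bed'); rect(reg&(z>.095)&(z<.104),'100'); rect(reg&(z>.137)&(z<.147),'grip')
rect(reg&(px.max(-1)<60)&(z>.06)&(z<.095),'rests')
E
```

```text
clock: 0.78
position: [0.5746, -0.1195, 0.3304]
ee_rot: [-0.001, 0.707, 0.707, -0.0]
contact_force: [0.5, 1.4, -0.3]
width: 0.0854
gripper_force: 0.0
bed [  271    44   109   257 10874] [ 0.5752 -0.0994  0.0173] [ 572.8 -116.8] [343.9  85. ] 78.4
100 [ 311   77   58   50 1517] [ 0.5931 -0.0134  0.0993] [594.3 -12.6] [40.1 56. ] 78.42
100 [ 274  292   46   32 1066] [ 0.5439 -0.2562  0.0992] [ 543.9 -257.6] [35.6 55.8] 78.18
grip [330  84  25  31 599] [ 0.5943 -0.0127  0.1416] [594.3 -12.8] [23.9 19.8] 78.5
```

View pics/w2.png

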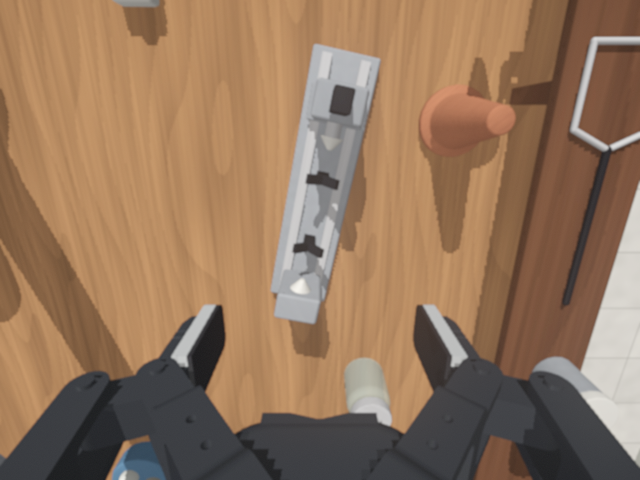

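The wrist view shows the whole stand: tailstock grip at (342,100), headstock top at (297,308), rests at (322,180) and (308,246). The bed measures 344x85, so the fit is good. Stand yaw is -11.6°, its origin is at (0.565,-0.156), and the tailstock joint is at about 35 mm. I'll grip the tailstock and slide it fully back first.

```bash
python3 -m pendant '[{"jaw":1,"tx":1,"ty":5,"tz":-4,"ax":0,"ay":0,"az":-6},{"jaw":1,"tx":2,"ty":10.7,"tz":-8,"ax":0,"ay":0,"az":-11.6},{"jaw":1,"tx":2,"ty":10.7,"tz":-13,"ax":0,"ay":0,"az":-11.6},{"jaw":1,"tx":2,"ty":10.7,"tz":-18,"ax":0,"ay":0,"az":-11.6},{"jaw":1,"tx":2,"ty":10.7,"tz":-21.5,"ax":0,"ay":0,"az":-11.6},{"jaw":1,"tx":2,"ty":10.7,"tz":-21.8,"ax":0,"ay":0,"az":-11.6},{"jaw":-0.3,"tx":2,"ty":10.7,"tz":-21.8,"ax":0,"ay":0,"az":-11.6},{"jaw":-0.9,"tx":2,"ty":10.7,"tz":-21.8,"ax":0,"ay":0,"az":-11.6},{"jaw":-0.9,"tx":2,"ty":10.7,"tz":-21.8,"ax":0,"ay":0,"az":-11.6},{"jaw":-0.9,"tx":2,"ty":10.7,"tz":-21.8,"ax":0,"ay":0,"az":-11.6}]' 60
```

```text
clock: 2.08
position: [0.596, -0.0133, 0.1147]
ee_rot: [0.001, 0.775, 0.632, 0.001]
contact_force: [0.8, 0.1, 5.8]
width: 0.0189
gripper_force: 61.8
```

```bash
python3 -m pendant '[{"jaw":-0.9,"tx":0.16,"ty":0.78,"tz":0,"ax":0,"ay":0,"az":0},{"jaw":-0.9,"tx":0.32,"ty":1.57,"tz":0,"ax":0,"ay":0,"az":0},{"jaw":-0.9,"tx":0.48,"ty":2.35,"tz":0,"ax":0,"ay":0,"az":0},{"jaw":-0.9,"tx":0.64,"ty":3.13,"tz":0,"ax":0,"ay":0,"az":0},{"jaw":-0.9,"tx":0.64,"ty":3.13,"tz":0,"ax":0,"ay":0,"az":0},{"jaw":-0.9,"tx":0.64,"ty":3.13,"tz":0,"ax":0,"ay":0,"az":0}]'; python3 -c "
from h import *
s=manip.get_state();print(s['contact_force'],s['position'])"
```

```text
clock: 2.82
position: [0.6021, 0.0159, 0.1147]
ee_rot: [0.002, 0.775, 0.632, -0.001]
contact_force: [-1.0, -5.9, 5.2]
width: 0.019
gripper_force: 61.6
[-0.99244053 -5.85947951  5.17915115] [0.60206507 0.01588319 0.1147227 ]
```

```bash
python3 -m pendant '[{"jaw":1,"tx":0,"ty":0,"tz":0,"ax":0,"ay":0,"az":0},{"jaw":1,"tx":0,"ty":0,"tz":0,"ax":0,"ay":0,"az":0},{"jaw":1,"tx":0,"ty":0,"tz":0,"ax":0,"ay":0,"az":0},{"jaw":1,"tx":0,"ty":0,"tz":6,"ax":0,"ay":0,"az":0},{"jaw":1,"tx":-2,"ty":5,"tz":10,"ax":0,"ay":0,"az":6},{"jaw":1,"tx":-3,"ty":10,"tz":14,"ax":0,"ay":0,"az":12},{"jaw":1,"tx":-5,"ty":15,"tz":18,"ax":0,"ay":0,"az":16},{"jaw":1,"tx":-6,"ty":20,"tz":20,"ax":0,"ay":0,"az":16},{"jaw":1,"tx":-7,"ty":25,"tz":20,"ax":0,"ay":0,"az":16},{"jaw":1,"tx":-7,"ty":25,"tz":20,"ax":0,"ay":0,"az":16}]'
python3 - <<'E'
from h import *
im=snap('wrist'); C=cloud(im); px=im['pixels'].astype(int); cv2.imwrite('pics/w3.png',im['pixels'])
z=C[...,2]; m=(px.min(-1)>140)&(z>.035)&(z<.07)&(C[...,1]>.18)&(C[...,1]<.42)&(abs(C[...,0]-.53)<.1)
m[400:]=0
n,l,s,c=cv2.connectedComponentsWithStats(m.astype('uint8'))
for i in range(1,n):
    if s[i,4]>100:
        P=C[l==i]; r=cv2.minAreaRect((P[:,:2]*1000).astype('float32')); print(s[i],P.mean(0).round(4),np.round(r[0],1),np.round(r[1],1),round(r[2],2),'top',np.percentile(P[:,2],95).round(4))
s=manip.get_state();print(s['position'],s['contact_force'],s['ee_rot'])
E
```

```text
clock: 4.08
position: [0.5301, 0.2721, 0.3135]
ee_rot: [-0.001, 0.677, 0.736, 0.001]
contact_force: [-0.3, -0.7, -1.1]
width: 0.0849
gripper_force: 0.0
[ 312  109   21  135 2563] [0.53   0.2999 0.0552] [530.6 293.9] [ 23.6 159.8] 4.69 top 0.0583
[ 359  126   25  107 2047] [0.589  0.3007 0.0551] [591.2 297.3] [ 25.4 127. ] 4.94 top 0.0583
[ 261  134   23   83 1583] [0.4713 0.2951 0.0551] [470.5 292.8] [23.5 97.7] 4.73 top 0.0583
[0.5306287  0.26992186 0.31311328] [-0.15972891 -0.84222036 -0.23147716] [ 1.87963744e-05  6.78118408e-01  7.34952640e-01 -2.00675686e-04]
```

View pics/w3.png

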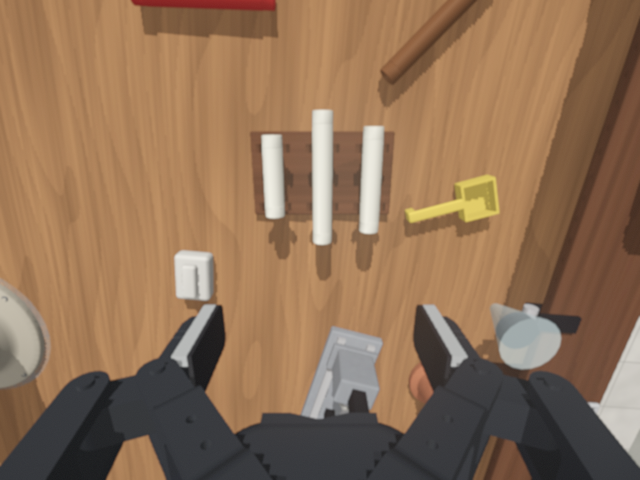

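The wrist view shows the long tube in the centre slot, (322,110) to (322,243), measuring 160 mm. The shorter tubes are 60 mm to either side, so I'll approach with the jaw part closed.

```bash
python3 -m pendant '[{"jaw":0.06,"tx":0.1,"ty":1.2,"tz":-5,"ax":0,"ay":0,"az":0},{"jaw":0.06,"tx":0.1,"ty":2.4,"tz":-10,"ax":0,"ay":0,"az":0},{"jaw":0.06,"tx":0.1,"ty":2.4,"tz":-15,"ax":0,"ay":0,"az":0},{"jaw":0.06,"tx":0.1,"ty":2.4,"tz":-20,"ax":0,"ay":0,"az":0},{"jaw":0.06,"tx":0.1,"ty":2.4,"tz":-20,"ax":0,"ay":0,"az":0},{"jaw":0.06,"tx":0.1,"ty":2.4,"tz":-20,"ax":0,"ay":0,"az":0}]' 30
```

```text
clock: 4.88
position: [0.5339, 0.292, 0.1149]
ee_rot: [0.001, 0.68, 0.733, 0.001]
contact_force: [0.5, -0.3, 0.2]
width: 0.0454
gripper_force: 0.0
```

```bash
python3 -m pendant '[{"jaw":0.06,"tx":-0.2,"ty":0.2,"tz":-4,"ax":0,"ay":0,"az":0.3},{"jaw":0.06,"tx":-0.2,"ty":0.2,"tz":-7,"ax":0,"ay":0,"az":0.3},{"jaw":0.06,"tx":-0.2,"ty":0.2,"tz":-8.7,"ax":0,"ay":0,"az":0.3},{"jaw":0.06,"tx":-0.2,"ty":0.2,"tz":-8.7,"ax":0,"ay":0,"az":0.3},{"jaw":-0.2,"tx":-0.2,"ty":0.2,"tz":-8.7,"ax":0,"ay":0,"az":0.3},{"jaw":-0.35,"tx":-0.2,"ty":0.2,"tz":-8.7,"ax":0,"ay":0,"az":0.3},{"jaw":-0.6,"tx":-0.2,"ty":0.2,"tz":-8.7,"ax":0,"ay":0,"az":0.3},{"jaw":-0.6,"tx":-0.2,"ty":0.2,"tz":-8.7,"ax":0,"ay":0,"az":0.3},{"jaw":-0.6,"tx":-0.2,"ty":0.2,"tz":-8.7,"ax":0,"ay":0,"az":0.3}]' 30
```

```text
clock: 6.0
position: [0.5322, 0.2948, 0.0278]
ee_rot: [0.001, 0.677, 0.736, 0.002]
contact_force: [1.9, -0.7, 5.8]
width: 0.023
gripper_force: 29.7
```

```bash
python3 -m pendant '[{"jaw":-0.6,"tx":0,"ty":0,"tz":1,"ax":0,"ay":0,"az":0},{"jaw":-0.6,"tx":0,"ty":0,"tz":4,"ax":0,"ay":0,"az":0},{"jaw":-0.6,"tx":0,"ty":0,"tz":8,"ax":0,"ay":0,"az":0},{"jaw":-0.6,"tx":0,"ty":0,"tz":12,"ax":0,"ay":0,"az":0},{"jaw":-0.6,"tx":0,"ty":0,"tz":16,"ax":0,"ay":0,"az":0},{"jaw":-0.6,"tx":0,"ty":-2,"tz":18,"ax":0,"ay":0,"az":0},{"jaw":-0.6,"tx":0.3,"ty":-5,"tz":18,"ax":0,"ay":0,"az":-2},{"jaw":-0.6,"tx":0.7,"ty":-9,"tz":18,"ax":0,"ay":0,"az":-4},{"jaw":-0.6,"tx":1,"ty":-13,"tz":18,"ax":0,"ay":0,"az":-6},{"jaw":-0.6,"tx":1.4,"ty":-17,"tz":18,"ax":0,"ay":0,"az":-8}]' && python3 -m pendant '[{"jaw":-0.6,"tx":0.4,"ty":-4,"tz":0,"ax":0,"ay":0,"az":-2},{"jaw":-0.6,"tx":0.8,"ty":-8,"tz":0,"ax":0,"ay":0,"az":-4},{"jaw":-0.6,"tx":1.2,"ty":-12,"tz":0,"ax":0,"ay":0,"az":-6},{"jaw":-0.6,"tx":1.6,"ty":-16,"tz":0,"ax":0,"ay":0,"az":-8},{"jaw":-0.6,"tx":2,"ty":-20,"tz":0,"ax":0,"ay":0,"az":-8.3},{"jaw":-0.6,"tx":2.3,"ty":-24,"tz":0,"ax":0,"ay":0,"az":-8.3},{"jaw":-0.6,"tx":2.5,"ty":-26,"tz":0,"ax":0,"ay":0,"az":-8.3},{"jaw":-0.6,"tx":2.5,"ty":-26,"tz":-3,"ax":0,"ay":0,"az":-8.3},{"jaw":-0.6,"tx":2.5,"ty":-26,"tz":-6,"ax":0,"ay":0,"az":-8.3},{"jaw":-0.6,"tx":2.5,"ty":-26,"tz":-6,"ax":0,"ay":0,"az":-8.3}]'
python3 - <<'E'
from h import *
im=snap('wrist'); C=cloud(im); px=im['pixels'].astype(int); cv2.imwrite('pics/w4.png',im['pixels'])
s=manip.get_state();print(s['position'],s['contact_force'],s['ee_rot'],s['width'])
E
```

```text
clock: 7.25
position: [0.5427, 0.1217, 0.2052]
ee_rot: [-0.001, 0.728, 0.686, -0.002]
contact_force: [1.0, 0.7, -1.0]
width: 0.0233
gripper_force: 29.5
clock: 8.5
position: [0.5666, -0.1347, 0.1436]
ee_rot: [-0.003, 0.775, 0.632, -0.002]
contact_force: [-0.8, 0.5, -0.1]
width: 0.0227
gripper_force: 29.6
[ 0.56815261 -0.13513447  0.14540452] [ 0.67594423 -0.28690541 -1.07130388] [-0.00159564  0.77491268  0.6320658  -0.00078803] 0.02299049274247269
```

View pics/w4.png

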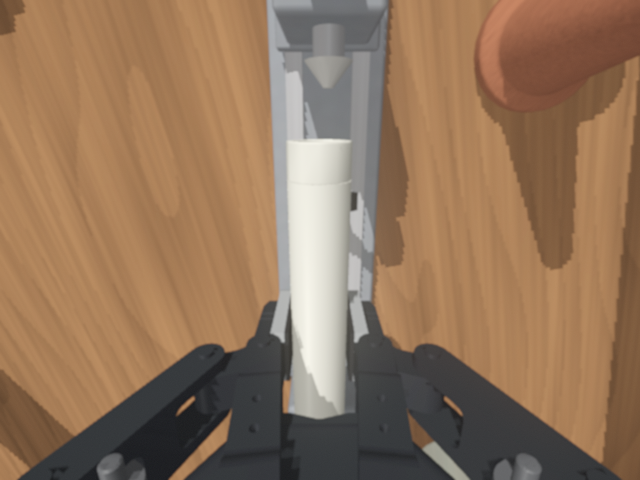

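The tube is held straight, its far end at (319,140). The tail cone tip is at (328,87) and the bed edges show on both sides. I measure the offset between them in this one view.

```bash
python3 - <<'E'
from h import *
im=dict(np.load('pics/wrist.npz')); C=cloud(im); px=im['pixels'].astype(int); s=manip.get_state()
a=np.radians(-11.63); u=np.array([-np.sin(a),np.cos(a)]); n=np.array([u[1],-u[0]])
t=s['position'][:2]
def f(P): q=P[...,:2]-t; return np.stack([q@n,q@u,P[...,2]],-1)*1000
F=f(C); z=F[...,2]; print('now tcp',s['position'])
sub=np.zeros((480,640),bool); sub[130:285,250:400]=1
m=sub&(px.min(-1)>130)&(z>150)&(z<185)
for lo in range(20,80,10):
    k=m&(F[...,1]>=lo)&(F[...,1]<lo+10)
    if k.sum()>30: Q=F[k]; print('tube',lo,np.percentile(Q[:,0],[1,99]).round(1),Q[:,0].min().round(1),Q[:,0].max().round(1),'ztop',np.percentile(Q[:,2],97).round(1))
print('tube end',F[m][:,1].max())
# bed edges
for v in range(180,280,20):
    r=(z[v]>8)&(z[v]<26); r[:200]=0; r[450:]=0
    x=F[v][r][:,0]; print('bed',v,x.min().round(1),x.max().round(1))
# tailcone tip
print('tip',[F[v,328].round(1).tolist() for v in range(70,96,4)])
sub=np.zeros((480,640),bool); sub[20:50,290:370]=1
for v in(60,66,72,78,84):
    r=(z[v]>60)&(z[v]<95); r[:290]=0;r[370:]=0; Q=F[v][r]
    if len(Q): print('cone',v,Q[:,0].min().round(1),Q[:,0].max().round(1),Q[:,1].mean().round(1))
k=(z>97)&(z<103); k[:, :250]=0;k[:,410:]=0;k[60:]=0
if k.sum(): print('tail top',F[k].min(0),F[k].max(0))
E
```

```text
now tcp [ 0.56815261 -0.13513447  0.14540452]
tube 20 [-14.2   8.8] -14.3 8.9 ztop 173.9
tube 30 [-14.2   8.8] -14.7 9.1 ztop 174.2
tube 40 [-14.1   8.7] -14.6 9.0 ztop 174.1
tube 50 [-14.1   8.5] -14.8 8.8 ztop 174.2
tube 60 [-14.3   8.8] -14.8 9.0 ztop 174.1
tube 70 [-14.3   8.9] -14.7 9.2 ztop 174.0
tube end 78.78047482299188
bed 180 -40.5 43.6
bed 200 -40.4 42.7
bed 220 -40.1 42.8
bed 240 -41.1 43.0
bed 260 -41.1 43.1
tip [[1.7, 112.4, 83.9], [1.7, 110.5, 83.5], [1.8, 108.7, 81.3], [1.8, 107.0, 79.0], [1.8, 104.8, 79.8], [2.9, 108.6, 16.6], [2.9, 105.9, 15.8]]
cone 60 -11.7 14.7 117.2
cone 66 -10.3 12.6 114.6
cone 72 -7.3 10.4 111.8
cone 78 -5.0 7.6 108.9
cone 84 -2.8 5.4 106.0
tail top [-26.44335043 133.95681508  97.00887157] [ 28.81204481 140.76703006 102.14316437]
```

```bash
python3 -m pendant '[{"jaw":-0.6,"tx":0.33,"ty":-0.07,"tz":-2,"ax":0,"ay":0,"az":0},{"jaw":-0.6,"tx":0.33,"ty":-0.07,"tz":-5,"ax":0,"ay":0,"az":0},{"jaw":-0.6,"tx":0.33,"ty":-0.07,"tz":-7.5,"ax":0,"ay":0,"az":0},{"jaw":-0.6,"tx":0.33,"ty":-0.07,"tz":-8.5,"ax":0,"ay":0,"az":0},{"jaw":-0.6,"tx":0.33,"ty":-0.07,"tz":-8.8,"ax":0,"ay":0,"az":0},{"jaw":-0.6,"tx":0.33,"ty":-0.07,"tz":-8.8,"ax":0,"ay":0,"az":0},{"jaw":-0.6,"tx":0.33,"ty":-0.07,"tz":-8.8,"ax":0,"ay":0,"az":0}]'
```

```text
clock: 9.43
position: [0.5735, -0.1367, 0.0594]
ee_rot: [0.001, 0.775, 0.632, 0.001]
contact_force: [0.5, -0.1, -1.3]
width: 0.023
gripper_force: 29.6
```

```bash
python3 -m pendant '[{"jaw":-0.6,"tx":-0.1,"ty":0.02,"tz":0,"ax":0,"ay":0,"az":0},{"jaw":-0.6,"tx":-0.2,"ty":0.04,"tz":0,"ax":0,"ay":0,"az":0},{"jaw":-0.6,"tx":-0.2,"ty":0.04,"tz":-0.15,"ax":0,"ay":0,"az":0},{"jaw":-0.6,"tx":-0.2,"ty":0.04,"tz":-0.3,"ax":0,"ay":0,"az":0},{"jaw":-0.6,"tx":-0.2,"ty":0.04,"tz":-0.4,"ax":0,"ay":0,"az":0},{"jaw":-0.6,"tx":-0.2,"ty":0.04,"tz":-0.4,"ax":0,"ay":0,"az":0}]'
```

```text
clock: 10.18
position: [0.5707, -0.136, 0.0541]
ee_rot: [-0.0, 0.775, 0.632, -0.0]
contact_force: [-0.0, -0.4, -1.1]
width: 0.0232
gripper_force: 29.6
```

```bash
for i in 1 2; do python3 -m pendant '[{"jaw":-0.6,"tx":0,"ty":0,"tz":-0.07,"ax":0,"ay":0,"az":0},{"jaw":-0.6,"tx":0,"ty":0,"tz":-0.12,"ax":0,"ay":0,"az":0},{"jaw":-0.6,"tx":0,"ty":0,"tz":-0.12,"ax":0,"ay":0,"az":0}]'; done
```

```text
clock: 10.55
position: [0.5707, -0.136, 0.0531]
ee_rot: [0.0, 0.775, 0.632, 0.0]
contact_force: [-0.3, 0.3, -1.5]
width: 0.023
gripper_force: 29.6
clock: 10.92
position: [0.5709, -0.136, 0.0528]
ee_rot: [0.0, 0.775, 0.632, 0.0]
contact_force: [-2.1, 0.1, 5.6]
width: 0.0232
gripper_force: 30.2
```

Contact with the rests is gentle. I release, lift clear and look.

```bash
python3 -m pendant '[{"jaw":-0.3,"tx":0,"ty":0,"tz":0,"ax":0,"ay":0,"az":0},{"jaw":0.1,"tx":0,"ty":0,"tz":0,"ax":0,"ay":0,"az":0},{"jaw":0.2,"tx":0,"ty":0,"tz":0,"ax":0,"ay":0,"az":0},{"jaw":0.2,"tx":0,"ty":0,"tz":0,"ax":0,"ay":0,"az":0},{"jaw":0.2,"tx":0,"ty":0,"tz":2,"ax":0,"ay":0,"az":0},{"jaw":0.2,"tx":0,"ty":0,"tz":6,"ax":0,"ay":0,"az":0},{"jaw":0.6,"tx":0,"ty":0,"tz":12,"ax":0,"ay":0,"az":0},{"jaw":1,"tx":0,"ty":0,"tz":17,"ax":0,"ay":0,"az":0},{"jaw":1,"tx":0,"ty":0,"tz":20,"ax":0,"ay":0,"az":0},{"jaw":1,"tx":0,"ty":0,"tz":20,"ax":0,"ay":0,"az":0}]'
python3 - <<'E'
from h import *
im=snap('wrist'); C=cloud(im); px=im['pixels'].astype(int); cv2.imwrite('pics/w5.png',im['pixels'])
a=np.radians(-11.63); u=np.array([-np.sin(a),np.cos(a)]); n=np.array([u[1],-u[0]])
q=C[...,:2]-np.array([.5648,-.156]); F=np.stack([q@n,q@u,C[...,2]],-1)*1000; z=F[...,2]
ok=(abs(F[...,0])<50)&(F[...,1]>-160)&(F[...,1]<230); ok[420:]=0
def rep(m,nm):
    c,l,s,_=cv2.connectedComponentsWithStats(m.astype('uint8'))
    for i in range(1,c):
        if s[i,4]>60:
            r=cv2.minAreaRect(F[l==i][:,:2].astype('float32')); print(nm,s[i],np.round(r[0],1),np.round(r[1],1),round(r[2],1),'z',np.percentile(F[l==i][:,2],[50,97]).round(1))
sat=px.max(-1)-px.min(-1)
rep(ok&(px.min(-1)>130)&(z>68)&(z<90),'tube'); rep(ok&(z>137)&(z<147),'grip'); rep(ok&(z>96)&(z<104),'100'); rep(ok&(sat<40)&(z>5)&(z<26),'bed')
E
```

```text
clock: 12.18
position: [0.5721, -0.1365, 0.2548]
ee_rot: [0.003, 0.775, 0.632, 0.002]
contact_force: [-0.4, 0.6, -0.6]
width: 0.0857
gripper_force: 0.0
tube [301  61  27  39 597] [ -2.1 140.7] [20.7 30.2] 24.4 z [82.8 87.7]
tube [ 303  130   26  160 3715] [ 0.2 19.8] [159.8  24. ] 90.0 z [81.  83.4]
tube [291 295  51  22 639] [ -0.6 -80.6] [54.6 16.6] 2.1 z [81.3 89.1]
grip [301   0  30  33 972] [  0.4 172.7] [19.5 18.4] 0.6 z [141.6 143.3]
100 [ 280    0   72   58 2759] [  0.2 175.2] [38.7 55.9] 90.0 z [ 99.5 101.2]
100 [ 290  318   53   30 1519] [   0.2 -103.4] [55.6 35.9] 0.3 z [ 99.4 100.7]
bed [  273    10    86   305 12285] [ 0.1 39.4] [ 85.2 344.3] 0.0 z [16.3 22.8]
```

View pics/w5.png

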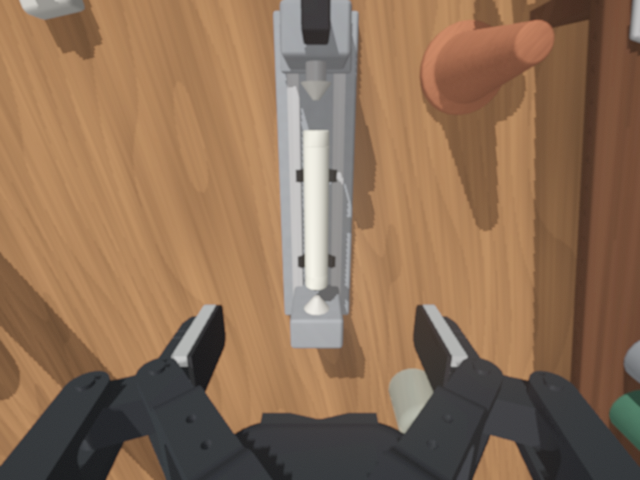

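The tube lies on both rests at stand (0.2, 19.8) mm, parallel to the line and clear of both cones: tail cone tip at (316,100), head cone at (317,300). Now back to the tailstock grip.

```bash
python3 -m pendant '[{"jaw":1,"tx":1,"ty":5,"tz":0,"ax":0,"ay":0,"az":0},{"jaw":1,"tx":2,"ty":10,"tz":-1,"ax":0,"ay":0,"az":0},{"jaw":1,"tx":3.1,"ty":15.2,"tz":-4,"ax":0,"ay":0,"az":0},{"jaw":1,"tx":3.1,"ty":15.2,"tz":-8,"ax":0,"ay":0,"az":0},{"jaw":1,"tx":3.1,"ty":15.2,"tz":-12,"ax":0,"ay":0,"az":0},{"jaw":1,"tx":3.1,"ty":15.2,"tz":-14,"ax":0,"ay":0,"az":0},{"jaw":0,"tx":3.1,"ty":15.2,"tz":-14,"ax":0,"ay":0,"az":0},{"jaw":-0.9,"tx":3.1,"ty":15.2,"tz":-14,"ax":0,"ay":0,"az":0},{"jaw":-0.9,"tx":3.1,"ty":15.2,"tz":-14,"ax":0,"ay":0,"az":0},{"jaw":-0.9,"tx":3.1,"ty":15.2,"tz":-14,"ax":0,"ay":0,"az":0}]' 60
```

```text
clock: 13.48
position: [0.602, 0.0159, 0.1132]
ee_rot: [0.001, 0.775, 0.632, 0.001]
contact_force: [-1.0, 0.4, 3.0]
width: 0.019
gripper_force: 61.8
```

```bash
python3 -m pendant '[{"jaw":-0.9,"tx":-0.1,"ty":-0.49,"tz":0,"ax":0,"ay":0,"az":0},{"jaw":-0.9,"tx":-0.2,"ty":-0.98,"tz":0,"ax":0,"ay":0,"az":0},{"jaw":-0.9,"tx":-0.3,"ty":-1.47,"tz":0,"ax":0,"ay":0,"az":0},{"jaw":-0.9,"tx":-0.36,"ty":-1.76,"tz":0,"ax":0,"ay":0,"az":0},{"jaw":-0.9,"tx":-0.42,"ty":-2.06,"tz":0,"ax":0,"ay":0,"az":0},{"jaw":-0.9,"tx":-0.48,"ty":-2.35,"tz":0,"ax":0,"ay":0,"az":0},{"jaw":-0.9,"tx":-0.54,"ty":-2.64,"tz":0,"ax":0,"ay":0,"az":0},{"jaw":-0.9,"tx":-0.6,"ty":-2.94,"tz":0,"ax":0,"ay":0,"az":0},{"jaw":-0.9,"tx":-0.66,"ty":-3.23,"tz":0,"ax":0,"ay":0,"az":0},{"jaw":-0.9,"tx":-0.66,"ty":-3.23,"tz":0,"ax":0,"ay":0,"az":0}]' && python3 -m pendant '[{"jaw":-0.9,"tx":-0.04,"ty":-0.2,"tz":0,"ax":0,"ay":0,"az":0},{"jaw":-0.9,"tx":-0.08,"ty":-0.39,"tz":0,"ax":0,"ay":0,"az":0},{"jaw":-0.9,"tx":-0.12,"ty":-0.59,"tz":0,"ax":0,"ay":0,"az":0},{"jaw":-0.9,"tx":-0.16,"ty":-0.78,"tz":0,"ax":0,"ay":0,"az":0},{"jaw":-0.9,"tx":-0.2,"ty":-0.98,"tz":0,"ax":0,"ay":0,"az":0},{"jaw":-0.9,"tx":-0.24,"ty":-1.18,"tz":0,"ax":0,"ay":0,"az":0},{"jaw":-0.9,"tx":-0.28,"ty":-1.37,"tz":0,"ax":0,"ay":0,"az":0},{"jaw":-0.9,"tx":-0.32,"ty":-1.57,"tz":0,"ax":0,"ay":0,"az":0},{"jaw":-0.9,"tx":-0.36,"ty":-1.76,"tz":0,"ax":0,"ay":0,"az":0},{"jaw":-0.9,"tx":-0.36,"ty":-1.76,"tz":0,"ax":0,"ay":0,"az":0}]'
```

```text
clock: 14.72
position: [0.596, -0.0133, 0.1132]
ee_rot: [-0.001, 0.775, 0.632, 0.003]
contact_force: [1.1, 9.0, 3.3]
width: 0.0188
gripper_force: 61.9
clock: 15.98
position: [0.5925, -0.0304, 0.1132]
ee_rot: [-0.001, 0.775, 0.632, 0.003]
contact_force: [1.1, 9.4, 3.4]
width: 0.0188
gripper_force: 61.9
```

```bash
python3 -m pendant '[{"jaw":-0.9,"tx":-0.04,"ty":-0.18,"tz":0,"ax":0,"ay":0,"az":0},{"jaw":-0.9,"tx":-0.08,"ty":-0.36,"tz":0,"ax":0,"ay":0,"az":0},{"jaw":-0.9,"tx":-0.12,"ty":-0.54,"tz":0,"ax":0,"ay":0,"az":0},{"jaw":-0.9,"tx":-0.15,"ty":-0.7,"tz":0,"ax":0,"ay":0,"az":0},{"jaw":-0.9,"tx":-0.18,"ty":-0.85,"tz":0,"ax":0,"ay":0,"az":0},{"jaw":-0.9,"tx":-0.21,"ty":-1,"tz":0,"ax":0,"ay":0,"az":0},{"jaw":-0.9,"tx":-0.24,"ty":-1.15,"tz":0,"ax":0,"ay":0,"az":0},{"jaw":-0.9,"tx":-0.26,"ty":-1.27,"tz":0,"ax":0,"ay":0,"az":0},{"jaw":-0.9,"tx":-0.26,"ty":-1.27,"tz":0,"ax":0,"ay":0,"az":0}]'
```

```text
clock: 17.1
position: [0.59, -0.0425, 0.1132]
ee_rot: [-0.002, 0.775, 0.632, 0.004]
contact_force: [2.3, 11.6, 3.1]
width: 0.0191
gripper_force: 62.0
```

```bash
python3 -m pendant '[{"jaw":-0.5,"tx":0.04,"ty":0.2,"tz":0,"ax":0,"ay":0,"az":0},{"jaw":0.5,"tx":0.04,"ty":0.2,"tz":0,"ax":0,"ay":0,"az":0},{"jaw":1,"tx":0.04,"ty":0.2,"tz":0,"ax":0,"ay":0,"az":0},{"jaw":1,"tx":0.04,"ty":0.2,"tz":0,"ax":0,"ay":0,"az":0},{"jaw":1,"tx":0,"ty":0,"tz":5,"ax":0,"ay":0,"az":0},{"jaw":1,"tx":-0.6,"ty":-3,"tz":10,"ax":0,"ay":0,"az":0},{"jaw":1,"tx":-1.2,"ty":-6,"tz":14,"ax":0,"ay":0,"az":0},{"jaw":1,"tx":-1.6,"ty":-8,"tz":16,"ax":0,"ay":0,"az":0},{"jaw":1,"tx":-1.6,"ty":-8,"tz":16,"ax":0,"ay":0,"az":0},{"jaw":1,"tx":-1.6,"ty":-8,"tz":16,"ax":0,"ay":0,"az":0}]'
cat > look.py <<'E'
from h import *
im=snap('wrist'); C=cloud(im); px=im['pixels'].astype(int); cv2.imwrite('pics/w6.png',im['pixels'])
a=np.radians(-11.63); u=np.array([-np.sin(a),np.cos(a)]); n=np.array([u[1],-u[0]])
q=C[...,:2]-np.array([.5648,-.156]); F=np.stack([q@n,q@u,C[...,2]],-1)*1000; z=F[...,2]
ok=(abs(F[...,0])<50)&(F[...,1]>-160)&(F[...,1]<230); ok[420:]=0
def rep(m,nm):
    c,l,s,_=cv2.connectedComponentsWithStats(m.astype('uint8'))
    for i in range(1,c):
        if s[i,4]>60:
            r=cv2.minAreaRect(F[l==i][:,:2].astype('float32')); print(nm,s[i],np.round(r[0],1),np.round(r[1],1),round(r[2],1),'z',np.percentile(F[l==i][:,2],[50,97]).round(1))
sat=px.max(-1)-px.min(-1)
m=ok&(px.min(-1)>130)&(z>68)&(z<92)
rep(m,'tube'); rep(ok&(z>137)&(z<147),'grip'); rep(ok&(z>96)&(z<104),'100'); rep(ok&(sat<40)&(z>5)&(z<26),'bed')
for y in range(-65,75,20):
    k=m&(abs(F[...,1]-y)<6)&(abs(F[...,0])<14); Q=F[k]; print('slice',y,np.percentile(Q[:,0],[1,99]).round(1),'top',np.percentile(Q[:,2],97).round(1))
E
python3 look.py
```

```text
clock: 18.35
position: [0.5724, -0.1259, 0.2706]
ee_rot: [-0.001, 0.775, 0.632, -0.0]
contact_force: [0.6, -0.0, -0.4]
width: 0.0854
gripper_force: 0.0
tube [ 295  147   49  172 3937] [-2.1  2.6] [ 55.1 184.8] 1.2 z [84.6 87.8]
grip [307 107  26  33 840] [  0.3 116.1] [19.6 23.5] 0.0 z [141.6 142.9]
100 [ 289  100   63   47 2001] [  0.2 116.2] [55.8 39.2] 0.0 z [ 99.5 101. ]
100 [ 295  319   50   28 1355] [   0.4 -103.4] [34.8 54.9] 89.9 z [ 99.4 100.8]
bed [  280    28    81   288 12709] [ 0.1 39. ] [ 85.1 343.9] 0.1 z [16.2 22.8]
slice -65 [-11.5  11.2] top 87.0
slice -45 [-11.2  12.2] top 86.9
slice -25 [-11.1  11.6] top 87.1
slice -5 [-10.9  11.6] top 87.0
slice 15 [-10.7  11.4] top 87.4
slice 35 [-11.6  11.1] top 87.2
slice 55 [-11.4  10.9] top 87.1
```

View pics/w6.png

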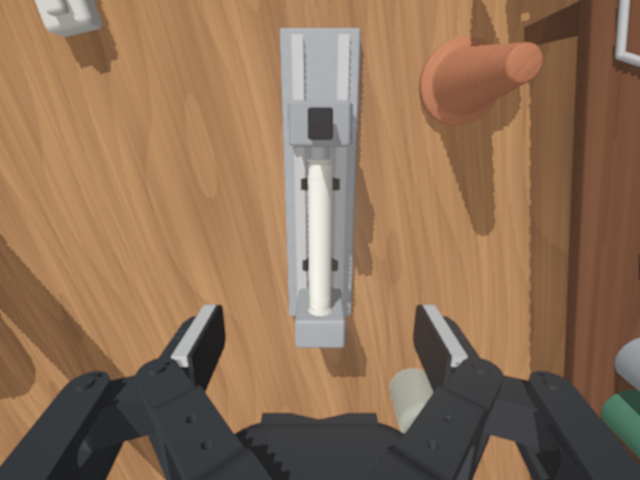

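The tube is raised about 4 mm off the rests, from 83.4 to 87.1 mm at the top. It is level, centred between the cones (tube from (319,160) to (319,312)) and clear of the robot. The grip is at stand y of about 116–117 mm, so the tailstock is at about 65 mm and the nose is pressed in about 5 mm. Handing in.

```bash
python3 -c "
from rig import manip
print(manip.sign_off())"
```

```text
the job is handed in; nothing more can be done
None
```

I handed the job in at about 18 s of robot time, no verdict shown: the long tube is on both cones, level, centred and clear of the rests, with the tail cone pressed about 5 of its 12 mm (worked out from the tailstock's position), and the other two tubes were left in the rack.

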